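Clip a shield plate into the soldering stand

TASK

In the silversmith's workshop, take the wider of the two metal plates out of its wooden rack and stand it fully down in the pocket of the soldering stand, in front of the white backing board, and let go of it. Then take the spring clamp off its rail and clip it down over the top edge of the stand, beside the plate's crown, so that its jaws pinch the plate and the backing board together; leave it there upright and let go. Leave the narrower plate, the goblet, the hammer and the brass slug where they are.

Things in the scene. Friction and masses are not known exactly. Their poses are not given: they have to be found in the camera images.
- wide_plate: The plate to clamp: brass, upright, 110 mm wide (its y), 5 mm thick (x), 82 mm tall to its two flat shoulders; in the middle of the top a crown, a tab with a half-round top, 30 mm wide, 10 mm thick, reaching 124 mm above the foot (grip it across the thickness). About 0.3 kg. Both faces alike. Origin: centre of the underside; z up.
- narrow_plate: The other plate in the rack, to be left: brass, 76 mm wide, 5 mm thick, 78 mm to the shoulders, with a square-topped crown 24 mm wide and 10 mm thick reaching 114 mm. Axes and origin as for the wide plate.
- rack: Dark wooden rack, fixed, base 104 (x) x 136 (y) x 12 mm. Two slots along y at x = -27 and +27 mm, 7 mm wide, 118 mm long, walls to 40 mm above the table. A plate stands on the base in each slot, either plate in either slot. Origin: centre of the underside.
- stand: Soldering stand, fixed, steel base 90 x 146 x 12 mm with a white upright backing board (6 mm thick, 130 mm wide, top 90 mm above the table) and a pocket in front of it. A seated plate's shoulders stand 4 mm above the board; only its crown is clear of it, so hold the plate by the crown. Origin: on the table under the pocket's centre. x: from pocket to board, y: along the pocket, z up.
- stand_pocket (a point): Centre of the pocket floor, 12 mm above the table; axes as the stand. The pocket is 7 mm wide (x -3.5 to +3.5 mm), 118 mm long between end stops 28 mm high. At +x stands the board (x 3.5 to 9.5 mm, top 78 mm above this floor); at -x a steel lip 28 mm high, above it a funnel flaring by about 8 mm to -x, up to 39 mm above this floor.
- stand_edge (a point): Middle of the backing board's top edge, on the mid-plane of the board (6.5 mm to +x of the pocket's centre plane), 90 mm above the table; axes as for stand_pocket.
- rail: Clamp rail: an upright aluminium strip 8 mm thick, 120 mm long (along its x), its top edge 75 mm above the table, on a wooden base 150 x 80 x 12 mm, fixed. Origin: centre of the underside.
- clamp: Spring clamp, like a clothes peg, 70 g, clipped from above on the rail. Origin on the hinge axis = its x (along the rail at the start), z up to the handles, y across the jaws; frame of the +y lever. Two black handles 24 mm wide (x), 4 mm thick, rise 59 mm above the hinge, 49 mm over their outsides at the top; squeezed, they are parallel, 23 mm over all, at a stop, and the jaws open.
- clamp_mouth (a point): Between the jaw pads, 42 mm below the hinge, in the +y lever's frame; on the rail 12 mm below the rail's top. The rubber pads are 24 mm wide (x), 16 mm high, 34 to 50 mm below the hinge, 8 mm apart on the rail, 26 mm apart fully open. Keep the handles squeezed to carry the clamp open. Above the pads there is room (15 mm wide) for an edge. Plate and board pinched together are 11 mm thick.
- clamp_lever (a joint): Opening of the clamp's hinge: 0 with 8 mm between the jaws (on the rail), 0.44 rad fully squeezed (stop), -0.1 empty and released (stop, 4 mm between jaws); 0.024 rad is about 1 mm at the jaws. Spring 0.45 N m/rad, 0.25 N m at 0: some 10 to 15 N on the handles opens it fully; released, it bites with about 6 N.
- goblet: Bystander: steel goblet, 64 mm across, 75 mm tall, loose. Origin: centre of its underside.
- hammer: Bystander: hammer 240 mm long lying on the bench, loose. Origin at the underside, x along the handle towards the head.
- ingot: Bystander: brass slug, 40 mm across, 30 mm tall, loose. Origin: centre of the underside.
There are look-alikes about, which are no part of the job. Leave any turquoise look-alike of the stand alone. Leave any orange or red look-alike of the rail alone.

How it is judged:
On the way, in this order (a step that is already met when the one before it is completed fails the run):
1. the wide plate stands fully down in the pocket of the stand, let go, with the clamp still on its rail (x of wide_plate in the frame of stand_pocket between -0.005 and 0.005 m and y of wide_plate in the frame of stand_pocket between -0.01 and 0.01 m and z of wide_plate in the frame of stand_pocket below 0.004 m and angle between wide_plate's own z axis and vertical below 0.12 rad and linear speed of wide_plate below 0.02 m/s and contact force between the fingers and wide_plate below 0.05 N and distance of clamp from where it was at the start of the episode below 0.02 m), for 0.2 s.
2. the clamp is off its rail (contact force between clamp and rail below 0.01 N and distance of clamp from where it was at the start of the episode above 0.03 m), for 0.1 s.
At the end, for the whole second after the job is handed in: Wide plate down in the pocket (foot within 4 mm of floor, 5 mm of centre plane, 10 mm of middle, upright to 0.12 rad); clamp upright to 0.25 rad, pads' middle 3 mm or more below the board's top, biting plate and board with over 1.5 N each; both at rest; narrow plate within 20 mm (x of wide_plate in the frame of stand_pocket between -0.005 and 0.005 m and y of wide_plate in the frame of stand_pocket between -0.01 and 0.01 m and z of wide_plate in the frame of stand_pocket below 0.004 m and angle between wide_plate's own z axis and vertical below 0.12 rad and linear speed of each of wide_plate, clamp below 0.02 m/s and contact force between clamp and wide_plate above 1.5 N and contact force between clamp and stand above 1.5 N and z of clamp_mouth in the frame of stand_edge below -0.003 m and x of clamp_mouth in the frame of stand_edge between -0.015 and 0.01 m and angle between clamp's own z axis and vertical below 0.25 rad and distance of narrow_plate from where it was at the start of the episode below 0.02 m); the robot touches nothing.
It fails at once if the narrow plate is moved more than 20 mm (distance of narrow_plate from where it was at the start of the episode above 0.02 m).
It fails at once if the goblet is moved more than 30 mm (distance of goblet from where it was at the start of the episode above 0.03 m).
It fails at once if the hammer is moved more than 30 mm (distance of hammer from where it was at the start of the episode above 0.03 m).
It fails at once if the brass slug is moved more than 30 mm (distance of ingot from where it was at the start of the episode above 0.03 m).
It also fails if it takes over 58 s, if anything falls off the work surface, if the arm or the gripper's body presses on something with over 40 N, if the wrist force passes 120 N, or if a joint passes its speed limit or range.

ROBOT

A 6-joint arm with a two-finger parallel gripper is mounted at the origin on the work surface. World frame = base frame: x ahead of the robot, y to its left, z up, the work surface at z = 0. Lengths are in m, angles in rad, forces in N, time in s.
With the tool pointing down it reaches from about 0.225 to 0.875 m from the base axis. Payload 3.4 kg.
Tool frame: the origin (TCP) lies at the very end of the fingers, on their centre line; the grasp point (between the pads) lies 19 mm behind it (manip.tcp_to_grasp is the distance from the TCP to the grasp point, in m); z points along the fingers, y is the line along which they close (so a half turn about z gives the same grasp; the last joint's range is limited). The gripper opens to 85 mm and grips with 20 to 120 N. Pads are 22 mm wide; open, the fingers measure 114 mm over their backs; the gripper's body (76 mm by 85 mm) begins 54 mm behind the grasp point. The pads swing forward as they close: fully open they stand 13 mm farther back than shut.
Start: joints at [-1.23, 0.276, 1.505, -0, 1.361, -0.121], TCP at [0.256, -0.515, 0.231] pointing down, gripper open.
Joint ranges: [-2.89, 2.89], [-0.75, 2.08], [0.22, 2.7], [-1.18, 4.32], [0.11, 2.71], [-2.7, 2.7]. Speed limits (rad/s): [2.57, 2.57, 3.14, 3.14, 3.14, 3.14].

INTERFACE

Orientations are given as a unit quaternion [w, x, y, z].
In Python, from rig import status, get_image, job, manip gives the robot as it stands.
- The arm moves only by the tool apply_moves, never from a script. Its arguments are lists of equal length, an entry for each row: "xyz": the shift along the tool's x, y, z each as a share of 0.3 m, from -1 to 1, a list of three; "rot": the turn, a rotation vector about the tool's x, y, z each as a share of 60 degrees, from -1 to 1, a list of three; "hand": the opening, from -1 (shut) to 1 (fully open). A call has 1 to 8 rows; each row shifts and turns the commanded pose from where the row before left it, along the tool's axes as they then stand; what a row does not reach is not made up. A row lasts 1/8 s, in which the tool goes at most 62.5 mm and 10.7 degrees, less where a joint would pass 70% of its speed; a pose out of reach is approached as far as the arm can. A call with a number of a shift or a turn outside -1 to 1 is refused whole. A call with a gripper value outside its range is refused whole. The fingers move at their own pace and stop on an object; "force" is the grip in N (left out, the last holds). Time passes only in rows, so rows that do not move let the fingers close. It gives the time, the measured TCP pose, the force, the opening and the grip force at its end, in the units of the state.
- status.get_state(): the state, without advancing time (a new reading comes with each control period).
- get_image(name): name is "side" or "top"; returns a dict with "pixels" (420x560x3 uint8, red, green, blue), "fovy" (degrees; the focal length in pixels is half the picture's height over the tangent of half this angle, whatever the lens; pixels are square), "cx", "cy" (the principal point, pixels), "origin" and "orientation" of the camera in the world. Camera axes: x right, y down, z forward; pixel columns grow to the right and rows downward; lengths in m; the calibration is good to about 2 mm. A picture is of the moment at which its call begins. There is no depth.
- job.sign_off(): hands the job in; it is judged then, once.
The state is a dict: "clock": time; "qpos": joint angles; "qd": joint speeds; "effort": joint torques, N m; "position": TCP position; "ee_rot": TCP orientation; "contact_force": force on the tool from outside, world axes, zero at the start; "moment": the same for the moment, N m; "width": finger opening in m; "gripper_force": force on a finger pad.
Only numpy, scipy, OpenCV 4.12 (cv2) and the standard library are available. Lean on these libraries where they do the work, as an engineer would, in place of code of your own. Each camera call takes 0.05 s, during which the arm holds its last target. There are 200 camera calls.

## Working session

There is one attempt and no reset: what is moved stays moved. The work goes in short steps, Python scripts to look and compute and a tool call to move; the robot and the scene stay as the last step left them, time stands still between calls to the robot, and variables do not carry over. Pictures are saved under pics/ and viewed, at most 10 in all, crops included, and the job is handed in when it is done.

Besides the shell and the picture viewer there is one more tool, called as name(argument=value, ...), one argument or row to a line, values as JSON. apply_moves: Moves the arm, as the interface text tells. Its arguments: {"type":"object","properties":{"xyz":{"type":"array","items":{"type":"array","items":{"type":"number","minimum":-1,"maximum":1}}},"rot":{"type":"array","items":{"type":"array","items":{"type":"number","minimum":-1,"maximum":1}}},"hand":{"type":"array","items":{"type":"number"}},"force":{"type":"number"}},"required":["xyz","rot","hand"]}

```bash
ls; mkdir -p pics; cat > h.py <<'E'
import numpy as np, cv2
from scipy.spatial.transform import Rotation as R
def rot(q): return R.from_quat([q[1],q[2],q[3],q[0]]).as_matrix()
class Cam:
    def __init__(s,im):
        s.px=im["pixels"];s.f=s.px.shape[0]/2/np.tan(np.radians(im["fovy"])/2)
        s.c=np.array([im["cx"],im["cy"]]);s.o=np.array(im["origin"]);s.R=rot(im["orientation"])
    def ray(s,p): 
        d=s.R@np.array([(p[0]-s.c[0])/s.f,(p[1]-s.c[1])/s.f,1]);return d
    def onz(s,p,z):
        d=s.ray(p);return s.o+d*(z-s.o[2])/d[2]
    def proj(s,P):
        q=s.R.T@(np.array(P)-s.o);return q[:2]/q[2]*s.f+s.c
def two(a,pa,b,pb):
    da,db=a.ray(pa),b.ray(pb);t=np.linalg.lstsq(np.c_[da,-db],b.o-a.o,rcond=None)[0]
    A=a.o+da*t[0];B=b.o+db*t[1];return (A+B)/2,np.linalg.norm(A-B)
E
python3 - <<'E'
from rig import *
import cv2,pickle
print(status.get_state(), manip.tcp_to_grasp)
for n in("side","top"):
    im=get_image(n);pickle.dump(im,open(n+".pkl","wb"))
    print({k:v for k,v in im.items() if k!="pixels"})
    cv2.imwrite(f"pics/{n}0.png",im["pixels"][...,::-1])
E
```

```text
pics
{'clock': 0.0, 'qpos': array([-1.22997146e+00,  2.76577923e-01,  1.50610773e+00,  3.06393176e-06,
        1.36068481e+00, -1.21035802e-01]), 'qd': array([ 0.00028336,  0.00028881, -0.00043759, -0.00019922,  0.00128734,
        0.00027282]), 'effort': array([ 1.09596576e-04, -4.16766286e+01, -2.45803875e+01, -3.38239397e-04,
        1.06545768e-02, -2.75319582e-05]), 'position': array([ 0.2560338 , -0.51427953,  0.23045956]), 'ee_rot': array([-8.83702908e-04,  9.73453567e-01,  2.28882857e-01, -9.59998774e-05]), 'contact_force': array([ 0.70446796, -0.25035471, -0.53323271]), 'moment': array([-0.02399047,  0.01246167, -0.00819776]), 'gripper_force': 0.0, 'width': 0.0853465409005832} 0.0187
{'fovy': 45.92846494916249, 'cx': 273.15273967631015, 'cy': 210.36137283844087, 'origin': array([-0.11879705,  0.59129429,  0.77687834]), 'orientation': array([ 0.17066887, -0.34436524,  0.82641982, -0.41147903])}
{'fovy': 45.9400786396186, 'cx': 279.2906551531725, 'cy': 213.3753384224313, 'origin': array([ 0.41894191, -0.04302108,  1.32364352]), 'orientation': array([ 0.0424276 , -0.70393699,  0.70830431, -0.03126688])}
```

View pics/side0.png

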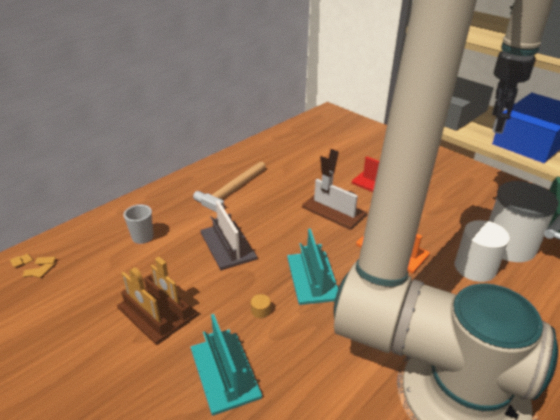

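View pics/top0.png

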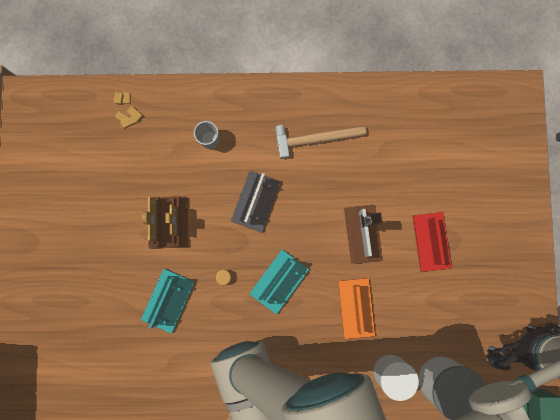

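```bash
python3 - <<'E'
import pickle,cv2,numpy as np
t=pickle.load(open("top.pkl","rb"))["pixels"];s=pickle.load(open("side.pkl","rb"))["pixels"]
def c(im,x,y,w,h,k): return cv2.resize(im[y:y+h,x:x+w],None,fx=k,fy=k,interpolation=cv2.INTER_CUBIC)
a=np.hstack([c(t,135,185,66,75,6)[:450,:400],c(s,110,250,66,75,6)[:450,:400]])
b=np.hstack([c(t,225,160,66,75,6)[:450,:400],c(t,335,195,66,75,6)[:450,:400]])
d=np.hstack([c(s,195,190,66,75,6)[:450,:400],c(s,300,145,66,75,6)[:450,:400]])
cv2.imwrite("pics/a.png",a[...,::-1]);cv2.imwrite("pics/b.png",b[...,::-1]);cv2.imwrite("pics/d.png",d[...,::-1])
E
```

```text
(no output)
```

View pics/a.png

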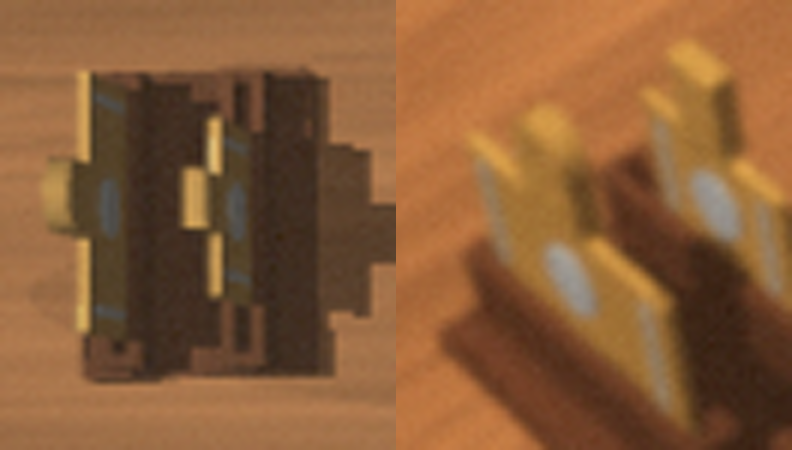

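View pics/b.png

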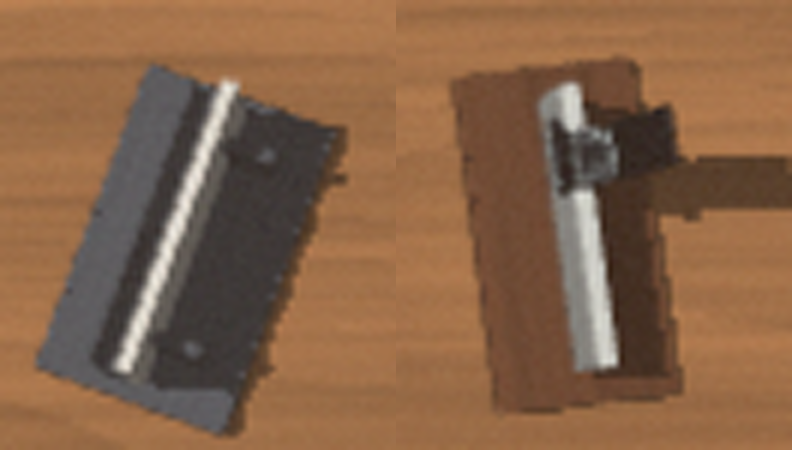

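View pics/d.png

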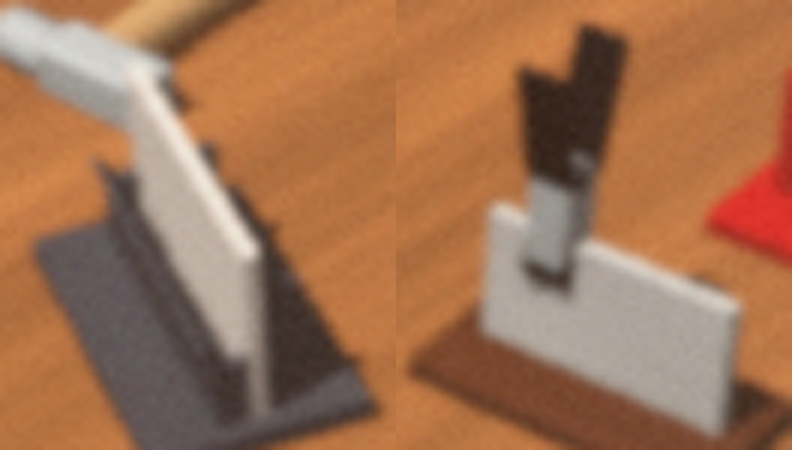

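The top crop shows two plates in the rack. The left one (px ~149,219) has a 43 px wide shoulder edge and a round crown, so it is wide_plate. The right one (px ~171,220) is 30 px wide with a square crown, so it is narrow_plate. The grey stand with the white board is at (257,201), its pocket on the left of the board. The turquoise stands at (167,300) and (280,280) are look-alikes. The grey rail with the clamp is at (364,232); the orange and red rails are look-alikes.

```bash
cat > meas.py <<'E'
from h import *
import pickle
T=Cam(pickle.load(open("top.pkl","rb")));S=Cam(pickle.load(open("side.pkl","rb")))
def blob(c,box,fn,lo=5):
    x0,y0,x1,y1=box;k=4
    im=cv2.resize(c.px[y0:y1,x0:x1],None,fx=k,fy=k,interpolation=cv2.INTER_LINEAR)
    m=fn(cv2.cvtColor(im,cv2.COLOR_RGB2HSV).astype(int)).astype(np.uint8)
    cs=max(cv2.findContours(m,0,2)[0],key=cv2.contourArea)
    r=cv2.minAreaRect(cs);b=cv2.boxPoints(r)
    return ((b+.5)/k-.5)+[x0,y0]
def rep(name,b,z):
    P=np.array([T.onz(p,z)[:2] for p in b]);c=P.mean(0)
    e=[P[1]-P[0],P[2]-P[1]];e.sort(key=np.linalg.norm)
    a=np.degrees(np.arctan2(e[1][1],e[1][0]))
    print(name,"px",b.mean(0).round(1),"c",c.round(4),"size",[round(float(np.linalg.norm(v)),4) for v in e],"longdir",round(a,1)); return P
E
python3 - <<'E'
from meas import *
print("img right->",(T.onz((400,200),0)-T.onz((200,200),0)).round(3))
w=lambda v:lambda h:(h[...,2]>v)&(h[...,1]<60)
rep("board",blob(T,(225,160,291,235),w(150)),.09)
rep("rail",blob(T,(345,200,385,265),w(120)),.075)
rep("railbase",blob(T,(335,195,391,270),lambda h:(h[...,2]<125)),.012)
rep("standbase",blob(T,(225,160,291,238),lambda h:(h[...,1]<70)|(h[...,2]<70)),.012)
g=lambda h:(h[...,0]>13)&(h[...,0]<30)&(h[...,1]>90)&(h[...,2]>140)
for x0,x1 in((138,154),(163,175)):
  im=T.px[190:250,x0:x1];h=cv2.cvtColor(im,cv2.COLOR_RGB2HSV).astype(int)
  m=g(h)
  for y in range(60):
    xs=np.where(m[y])[0]
    if len(xs): print((y+190,xs[0]+x0,xs[-1]+x0),end=" ")
  print()
rep("rack",blob(T,(138,190,192,252),lambda h:(h[...,2]<110)|((h[...,0]>18)&(h[...,2]>150))),.012)
for p in((147,197),(147,240)): print("shoulder end L",T.onz(p,.094).round(4))
# tips of clamp handles etc
E
```

```text
img right-> [-0.004 -0.538  0.   ]
board px [253.9 197.3] c [0.5895 0.0397] size [0.0082, 0.1299] longdir -20.5
rail px [366.1 241. ] c [ 0.4784 -0.2413] size [0.0187, 0.076] longdir -173.3
railbase px [369.4 233.3] c [ 0.502  -0.2605] size [0.119, 0.153] longdir -174.5
standbase px [255.8 200.3] c [0.5923 0.0399] size [0.0911, 0.1503] longdir -20.1
(190, np.int64(139), np.int64(152)) (191, np.int64(138), np.int64(147)) (192, np.int64(144), np.int64(153)) (193, np.int64(151), np.int64(151)) (194, np.int64(142), np.int64(148)) (195, np.int64(138), np.int64(145)) (196, np.int64(148), np.int64(149)) (197, np.int64(138), np.int64(149)) (198, np.int64(139), np.int64(149)) (199, np.int64(139), np.int64(149)) (200, np.int64(143), np.int64(149)) (201, np.int64(139), np.int64(149)) (202, np.int64(138), np.int64(149)) (203, np.int64(142), np.int64(149)) (204, np.int64(138), np.int64(149)) (205, np.int64(141), np.int64(149)) (206, np.int64(147), np.int64(149)) (207, np.int64(138), np.int64(149)) (208, np.int64(140), np.int64(149)) (209, np.int64(140), np.int64(149)) (210, np.int64(145), np.int6
[... 2198 characters left out ...]
(168)) (220, np.int64(166), np.int64(168)) (221, np.int64(166), np.int64(168)) (222, np.int64(166), np.int64(169)) (224, np.int64(170), np.int64(171)) (225, np.int64(170), np.int64(171)) (226, np.int64(170), np.int64(171)) (227, np.int64(170), np.int64(171)) (228, np.int64(170), np.int64(171)) (229, np.int64(170), np.int64(171)) (230, np.int64(170), np.int64(171)) (231, np.int64(170), np.int64(171)) (232, np.int64(170), np.int64(171)) (233, np.int64(170), np.int64(171)) (248, np.int64(163), np.int64(173)) (249, np.int64(168), np.int64(174)) 
rack px [168.4 222.3] c [0.5349 0.2733] size [0.1253, 0.1372] longdir -177.9
shoulder end L [0.5914 0.3086 0.094 ]
shoulder end L [0.4833 0.3062 0.094 ]
```

```bash
python3 - <<'E'
from meas import *
# plate shoulder edge in top: column edges by subpixel along rows
G=T.px.astype(float)
def edges(y,x0,x1,c=0):
    r=G[y,x0:x1,c]-G[y,x0:x1,2]; bright=G[y,x0:x1].sum(-1); return r.round(),bright
for y in (200,206,230,236):
    print(y,[tuple(int(v) for v in p) for p in G[y,145:154]])
for y in (216,220): print(y,[tuple(int(v) for v in p) for p in G[y,139:150]])
print([tuple(int(v) for v in p) for p in G[193:200,148]],[tuple(int(v) for v in p) for p in G[236:244,148]])
k=lambda x,y,x0,y0:((x+.5)/6-.5+x0,(y+.5)/6-.5+y0)
# side/top triangulation
tp=[k(85,70,135,185),k(85,332,135,185)]; sp=[k(76,135,110,250),k(274,300,110,250)]
for a,b in zip(tp,sp): print("plate corner",*two(T,a,S,b),T.onz(a,.094))
# board
tb=blob(T,(225,160,291,235),lambda h:(h[...,2]>150)&(h[...,1]<60));print(tb)
for a,b in((k(230,82,225,160),k(137,70,195,190)),(k(123,372,225,160),k(250,248,195,190))): print("board",*two(T,a,S,b))
# rail
for a,b in((k(164,85,335,195),k(98,207,300,145)),(k(201,367,335,195),k(342,300,300,145))): print("rail",*two(T,a,S,b),T.onz(a,.075))
# clamp handles seen from the top
for y in range(212,232,1): print(y,[int(v) for v in G[y,358:384].mean(-1)])
E
```

```text
200 [(162, 112, 72), (161, 112, 73), (171, 122, 76), (203, 155, 89), (193, 149, 83), (84, 71, 52), (85, 71, 53), (85, 68, 47), (83, 67, 43)]
206 [(171, 118, 76), (173, 118, 77), (175, 125, 77), (203, 154, 88), (193, 149, 82), (82, 64, 41), (83, 64, 40), (84, 64, 41), (85, 67, 45)]
230 [(159, 110, 71), (158, 110, 72), (168, 121, 77), (194, 147, 81), (188, 145, 80), (78, 61, 39), (81, 62, 39), (82, 66, 42), (79, 61, 38)]
236 [(160, 111, 71), (163, 113, 75), (172, 128, 78), (211, 176, 99), (189, 147, 82), (83, 69, 52), (86, 83, 80), (82, 74, 66), (80, 73, 64)]
216 [(172, 120, 77), (171, 118, 78), (177, 127, 80), (188, 145, 83), (190, 149, 83), (191, 148, 82), (183, 142, 80), (125, 97, 55), (82, 65, 41), (82, 64, 39), (82, 66, 44)]
220 [(157, 107, 68), (161, 112, 73), (161, 114, 73), (164, 124, 73), (166, 131, 73), (167, 128, 72), (161, 125, 71), (133, 103, 58), (84, 65, 42), (81, 64, 40), (83, 66, 42)]
[(158, 110, 71), (160, 112, 72), (165, 114, 75), (178, 126, 80), (205, 156, 87), (197, 150, 84), (199, 150, 85)] [(211, 176, 99), (209, 172, 96), (208, 171, 95), (202, 165, 92), (165, 121
[... 2307 characters left out ...]
]
226 [80, 79, 86, 107, 58, 49, 86, 127, 126, 115, 47, 45, 49, 52, 52, 51, 50, 51, 55, 59, 64, 64, 61, 67, 63, 67]
227 [82, 78, 91, 124, 88, 88, 150, 204, 204, 184, 68, 50, 49, 50, 53, 50, 47, 53, 54, 55, 65, 67, 67, 64, 63, 64]
228 [80, 78, 87, 119, 131, 130, 150, 202, 204, 191, 110, 46, 52, 49, 51, 52, 51, 52, 52, 58, 66, 64, 67, 68, 66, 66]
229 [81, 80, 89, 121, 131, 128, 144, 186, 204, 190, 112, 51, 52, 49, 50, 50, 46, 52, 49, 57, 65, 67, 65, 68, 66, 63]
230 [79, 78, 87, 110, 130, 131, 137, 176, 202, 189, 119, 47, 50, 52, 51, 54, 51, 53, 62, 75, 65, 76, 73, 72, 72, 61]
231 [80, 79, 82, 111, 132, 131, 139, 173, 203, 198, 153, 47, 53, 50, 48, 51, 51, 51, 60, 79, 75, 115, 116, 114, 108, 72]
```

```bash
python3 - <<'E'
from meas import *
P=T.onz((148.4,217.9),.094);C=T.onz((143.6,217.9),.134);print("plate",P,C)
a=T.onz((148.4,200),.094);b=T.onz((148.4,236),.094);print("plate dir",np.degrees(np.arctan2(*(a-b)[1::-1])))
a=T.onz((363.9,212),.075);b=T.onz((366.0,228),.075);c=T.onz((368.1,250),.075);print("rail",a,b,np.degrees(np.arctan2(*(a-b)[1::-1])))
for y in (240,246,250,253,255,256,257,258):print(y,[int(v) for v in T.px[y,360:374].mean(-1)])
for y in (206,207,208,209,210):print(y,[int(v) for v in T.px[y,356:372].mean(-1)])
E
cat >> meas.py <<'E'
RC=np.array([.5007,-.2393]);RA=np.radians(6.2)
def clampW(s,l,z,RC=RC): # s along rail, l across (+y side), z
    u=np.array([np.cos(RA),np.sin(RA)]);n=np.array([-u[1],u[0]]);return np.r_[RC+u*s+n*l,z]
E
python3 - <<'E'
from meas import *
for s in (.02,.03,.04):
    for nm,l,z in(("H+top",.0245,.164),("H-top",-.0245,.164),("pad+bot",.012,.055)):
        print(s,nm,[(T.proj(clampW(s+d,l,z)).round(1),((S.proj(clampW(s+d,l,z))-[300,145])*6+[396,0]).round(0)) for d in(-.012,.012)])
E
```

```text
plate [0.53860374 0.3039226  0.094     ] [0.53479154 0.30431799 0.134     ]
plate dir 1.2749994648768719
rail [ 0.5516732  -0.23757315  0.075     ] [ 0.51109951 -0.24191472  0.075     ] 6.107670108623385
240 [80, 82, 94, 129, 130, 133, 160, 202, 202, 182, 49, 48, 48, 47]
246 [80, 81, 79, 92, 128, 127, 136, 172, 203, 196, 154, 50, 51, 49]
250 [80, 78, 78, 89, 116, 128, 129, 143, 189, 204, 192, 115, 48, 52]
253 [79, 79, 81, 79, 92, 131, 128, 139, 174, 204, 196, 154, 54, 50]
255 [79, 80, 79, 78, 93, 126, 126, 127, 146, 197, 194, 173, 51, 50]
256 [78, 81, 82, 78, 93, 120, 105, 101, 94, 111, 82, 74, 53, 51]
257 [76, 81, 83, 78, 79, 79, 81, 74, 50, 55, 54, 51, 53, 56]
258 [80, 79, 79, 79, 78, 76, 82, 77, 72, 72, 73, 76, 75, 75]
206 [77, 86, 87, 84, 86, 80, 76, 83, 78, 77, 73, 76, 78, 81, 80, 81]
207 [75, 73, 71, 76, 73, 77, 76, 77, 78, 73, 69, 74, 79, 81, 79, 80]
208 [76, 71, 75, 77, 79, 79, 86, 101, 104, 84, 72, 74, 79, 81, 79, 78]
209 [78, 73, 75, 77, 86, 98, 140, 181, 194, 135, 74, 77, 80, 80, 82, 81]
210 [76, 71, 76, 87, 115, 141, 173, 203, 200, 162, 73, 76, 78, 79, 80, 81]
0.02 H+top 
[... 228 characters left out ...]
0.1]), array([564., 298.])), (array([357.5, 220.8]), array([517., 277.]))]
0.03 H+top [(array([359.6, 223.2]), array([544.,  79.])), (array([358.2, 213.1]), array([494.,  59.]))]
0.03 H-top [(array([380.4, 220.8]), array([612.,  30.])), (array([379. , 210.7]), array([563.,  12.]))]
0.03 pad+bot [(array([358.3, 226.2]), array([544., 289.])), (array([357. , 216.9]), array([497., 269.]))]
0.04 H+top [(array([359., 219.]), array([523.,  71.])), (array([357.7, 208.9]), array([474.,  51.]))]
0.04 H-top [(array([379.8, 216.6]), array([591.,  23.])), (array([378.4, 206.5]), array([543.,   4.]))]
0.04 pad+bot [(array([357.7, 222.3]), array([525., 281.])), (array([356.5, 213.1]), array([478., 261.]))]
```

```bash
cat > plan.py <<'E'
import sys,numpy as np
from scipy.spatial.transform import Rotation as R
from rig import status
def down(psi):
    c,s=np.cos(np.radians(psi)),np.sin(np.radians(psi));return R.from_matrix(np.array([[c,s,0],[s,-c,0],[0,0,-1]]))
def plan(tgts,vmax=.0600,wmax=10.):
    """tgts: list of (x,y,z,psi)"""
    st=status.get_state();q=st["ee_rot"];p=np.array(st["position"]);r=R.from_quat([q[1],q[2],q[3],q[0]])
    X=[];W=[]
    for t in tgts:
        g=np.array(t[:3]);rg=down(t[3]);v=t[4] if len(t)>4 else vmax
        rv=(r.inv()*rg).as_rotvec();n=int(np.ceil(max(np.linalg.norm(g-p)/v,np.degrees(np.linalg.norm(rv))/wmax,1)-.02))
        st=(g-p)/n;dr=R.from_rotvec(rv/n)
        for i in range(n):
            X.append((r.inv().apply(st)/.3).round(3).tolist());W.append((rv/n/np.radians(60)).round(3).tolist());r=r*dr
        p=g;r=rg
    for i in range(0,len(X),8): print("xyz",X[i:i+8],"\nrot",W[i:i+8],len(X[i:i+8]))
if __name__=="__main__": plan([tuple(map(float,a.split(","))) for a in sys.argv[1:]])
E
python3 plan.py .538,.304,.23,1.3 .538,.304,.165,1.3
```

```text
xyz [[0.137, -0.135, 0.0], [0.133, -0.139, 0.0], [0.129, -0.143, 0.0], [0.125, -0.146, 0.0], [0.12, -0.15, 0.0], [0.116, -0.153, 0.0], [0.111, -0.157, 0.0], [0.107, -0.16, 0.0]] 
rot [[-0.0, 0.0, 0.028], [-0.0, 0.0, 0.028], [-0.0, 0.0, 0.028], [-0.0, 0.0, 0.028], [-0.0, 0.0, 0.028], [-0.0, 0.0, 0.028], [-0.0, 0.0, 0.028], [-0.0, 0.0, 0.028]] 8
xyz [[0.102, -0.163, 0.0], [0.097, -0.166, 0.0], [0.092, -0.169, 0.0], [0.087, -0.171, 0.0], [0.082, -0.174, 0.0], [0.077, -0.176, 0.0], [0.072, -0.178, 0.0], [0.0, 0.0, 0.108]] 
rot [[-0.0, 0.0, 0.028], [-0.0, 0.0, 0.028], [-0.0, 0.0, 0.028], [-0.0, 0.0, 0.028], [-0.0, 0.0, 0.028], [-0.0, 0.0, 0.028], [-0.0, 0.0, 0.028], [0.0, 0.0, 0.0]] 8
xyz [[0.0, 0.0, 0.108]] 
rot [[0.0, 0.0, 0.0]] 1
```

apply_moves(
  xyz=[
    [0.137,-0.135,0],
    [0.133,-0.139,0],
    [0.129,-0.143,0],
    [0.125,-0.146,0],
    [0.12,-0.15,0],
    [0.116,-0.153,0],
    [0.111,-0.157,0],
    [0.107,-0.16,0],
  ],
  rot=[
    [0,0,0.028],
    [0,0,0.028],
    [0,0,0.028],
    [0,0,0.028],
    [0,0,0.028],
    [0,0,0.028],
    [0,0,0.028],
    [0,0,0.028],
  ],
  hand=[-0.06,-0.06,-0.06,-0.06,-0.06,-0.06,-0.06,-0.06],
  force=40,
)

```text
clock: 1.1
position: [0.4066, -0.0766, 0.2312]
ee_rot: [0.0, 0.994, 0.113, 0.0]
contact_force: [1.0, -0.6, 0.5]
width: 0.0401
gripper_force: 0.0
```

apply_moves(
  xyz=[
    [0.102,-0.163,0],
    [0.097,-0.166,0],
    [0.092,-0.169,0],
    [0.087,-0.171,0],
    [0.082,-0.174,0],
    [0.077,-0.176,0],
    [0.072,-0.178,0],
    [0,0,0],
  ],
  rot=[
    [0,0,0.028],
    [0,0,0.028],
    [0,0,0.028],
    [0,0,0.028],
    [0,0,0.028],
    [0,0,0.028],
    [0,0,0.028],
    [0,0,0],
  ],
  hand=[-0.06,-0.06,-0.06,-0.06,-0.06,-0.06,-0.06,-0.06],
)

```text
clock: 2.1
position: [0.5383, 0.3068, 0.2297]
ee_rot: [-0.0, 1.0, 0.013, -0.0]
contact_force: [-0.4, -0.0, 0.1]
width: 0.0399
gripper_force: 0.0
```

```bash
python3 plan.py .538,.304,.150,1.3
```

```text
xyz [[-0.0, 0.005, 0.133], [-0.001, 0.005, 0.133]] 
rot [[-0.0, 0.0, 0.002], [-0.0, 0.0, 0.002]] 2
```

apply_moves(
  xyz=[
    [0,0.003,0.133],
    [0,0.003,0.133],
    [0,0,0],
  ],
  rot=[
    [0,0,0],
    [0,0,0],
    [0,0,0],
  ],
  hand=[-0.06,-0.06,-0.06],
)

```text
clock: 2.48
position: [0.5349, 0.2992, 0.1482]
ee_rot: [0.002, 1.0, 0.011, -0.004]
contact_force: [-0.7, -0.2, 0.8]
width: 0.0402
gripper_force: 0.0
```

```bash
python3 - <<'E'
from rig import *
import cv2,numpy as np
def c(im,x,y,w,h,k): return cv2.resize(im[y:y+h,x:x+w],None,fx=k,fy=k,interpolation=cv2.INTER_CUBIC)
t=get_image("top")["pixels"];s=get_image("side")["pixels"]
cv2.imwrite("pics/e.png",np.hstack([c(t,125,180,66,75,6)[:450,:400],c(s,90,230,66,75,6)[:450,:400]])[...,::-1])
print(status.get_state()["position"])
E
```

```text
[0.5380962  0.30082147 0.15227633]
```

View pics/e.png

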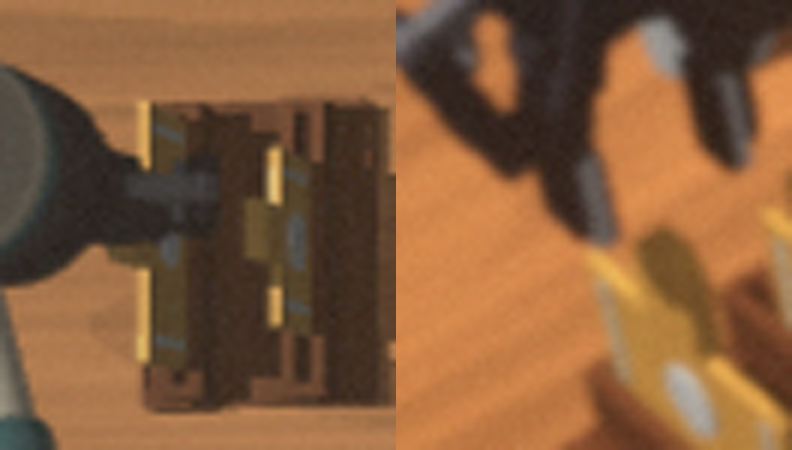

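The top view shows the right fingertip at about px (158,213) with the crown at row 220. The side view shows fingertips at about px (124,268) and (147,256), with the crown between and below them. I'll check this against the projected TCP.

```bash
python3 - <<'E'
from meas import *
for dy in(-.02,.02):
  P=[.538,.301+dy,.152+.003]
  t=T.proj(P);s=S.proj(P);print(dy,"top px",t.round(1),"crop",((t-[125,180])*6).round(),"side crop",((s-[90,230])*6+[396,0]).round())
for P in([.538,.304,.136],[.538,.304,.152],[.538,.3065,.094]):
  t=T.proj(P);s=S.proj(P);print(P,"crop",((t-[125,180])*6).round(),"side crop",((s-[90,230])*6+[396,0]).round())
E
python3 plan.py .538,.304,.100,1.3,.03
```

```text
-0.02 top px [150.8 215.7] crop [155. 214.] side crop [709. 150.]
0.02 top px [134.1 215.8] crop [ 55. 215.] side crop [596. 212.]
[0.538, 0.304, 0.136] crop [111. 219.] side crop [655. 231.]
[0.538, 0.304, 0.152] crop [100. 215.] side crop [646. 193.]
[0.538, 0.3065, 0.094] crop [134. 229.] side crop [671. 331.]
xyz [[-0.0, -0.005, 0.087], [-0.0, -0.005, 0.087]] 
rot [[0.0, -0.0, -0.001], [0.0, -0.0, -0.001]] 2
```

apply_moves(
  xyz=[
    [0,-0.004,0.087],
    [0,-0.004,0.087],
    [0,0,0],
    [0,0,0],
  ],
  rot=[
    [0,0,0],
    [0,0,0],
    [0,0,0],
    [0,0,0],
  ],
  hand=[-0.06,-0.06,-0.06,-0.06],
)

```text
clock: 3.08
position: [0.5392, 0.3042, 0.1015]
ee_rot: [-0.001, 1.0, 0.011, 0.002]
contact_force: [-0.1, 0.6, -0.0]
width: 0.0401
gripper_force: 0.0
```

apply_moves(
  xyz=[
    [0,0,0],
    [0,0,0],
    [0,0,0],
    [0,0,0],
  ],
  rot=[
    [0,0,0],
    [0,0,0],
    [0,0,0],
    [0,0,0],
  ],
  hand=[-1,-1,-1,-1],
  force=50,
)

```text
clock: 3.58
position: [0.5387, 0.3039, 0.1008]
ee_rot: [-0.0, 1.0, 0.011, 0.001]
contact_force: [1.0, -0.9, 5.6]
width: 0.0091
gripper_force: 49.7
```

```bash
python3 plan.py .5387,.304,.26,1.3 .593,.0495,.26,-20.5 .593,.0495,.19,-20.5,.04
```

```text
xyz [[0.001, -0.0, -0.177], [0.0, -0.0, -0.177], [0.0, -0.0, -0.177], [0.032, 0.17, 0.0], [0.045, 0.167, 0.0], [0.058, 0.164, 0.0], [0.07, 0.159, 0.0], [0.082, 0.153, 0.0]] 
rot [[-0.0, -0.001, -0.0], [-0.0, -0.001, -0.0], [-0.0, -0.001, -0.0], [0.0, 0.0, 0.073], [0.0, 0.0, 0.073], [0.0, 0.0, 0.073], [0.0, 0.0, 0.073], [0.0, 0.0, 0.073]] 8
xyz [[0.0, 0.0, 0.117], [0.0, 0.0, 0.117]] 
rot [[0.0, 0.0, 0.0], [0.0, 0.0, 0.0]] 2
```

apply_moves(
  xyz=[
    [0,0,-0.1],
    [0,0,-0.177],
    [0,0,-0.177],
    [0,0,-0.08],
    [0.032,0.17,0],
    [0.045,0.167,0],
    [0.058,0.164,0],
    [0.07,0.159,0],
  ],
  rot=[
    [0,0,0],
    [0,0,0],
    [0,0,0],
    [0,0,0],
    [0,0,0.073],
    [0,0,0.073],
    [0,0,0.073],
    [0,0,0.073],
  ],
  hand=[-1,-1,-1,-1,-1,-1,-1,-1],
  force=60,
)

```text
clock: 4.58
position: [0.5803, 0.0988, 0.2585]
ee_rot: [0.0, 0.99, -0.143, -0.001]
contact_force: [-0.6, 1.0, -3.4]
width: 0.009
gripper_force: 59.7
```

apply_moves(
  xyz=[
    [0.082,0.153,0],
    [0,0,0],
    [0,0,0],
    [0,0,0],
  ],
  rot=[
    [0,0,0.073],
    [0,0,0],
    [0,0,0],
    [0,0,0],
  ],
  hand=[-1,-1,-1,-1],
)

```text
clock: 5.08
position: [0.591, 0.0505, 0.2591]
ee_rot: [-0.0, 0.984, -0.178, -0.001]
contact_force: [0.1, 1.1, -3.6]
width: 0.0091
gripper_force: 60.1
```

```bash
python3 - <<'E'
from rig import *
import cv2,numpy as np,pickle
def c(im,x,y,w,h,k): return cv2.resize(im[y:y+h,x:x+w],None,fx=k,fy=k,interpolation=cv2.INTER_CUBIC)
T=get_image("top");S=get_image("side");t,s=T["pixels"],S["pixels"]
pickle.dump((T,S),open("g.pkl","wb"))
cv2.imwrite("pics/f.png",np.hstack([c(t,225,150,66,80,6),c(s,190,150,66,80,6)])[...,::-1])
print(status.get_state()["position"],status.get_state()["contact_force"])
E
python3 plan.py .593,.0495,.19,-20.5,.04
```

```text
[0.59119629 0.05054484 0.25943223] [-0.36205979  0.10202239 -3.20737338]
xyz [[0.003, 0.001, 0.116], [0.003, 0.001, 0.116]] 
rot [[-0.0, 0.0, -0.0], [-0.0, 0.0, -0.0]] 2
```

View pics/f.png

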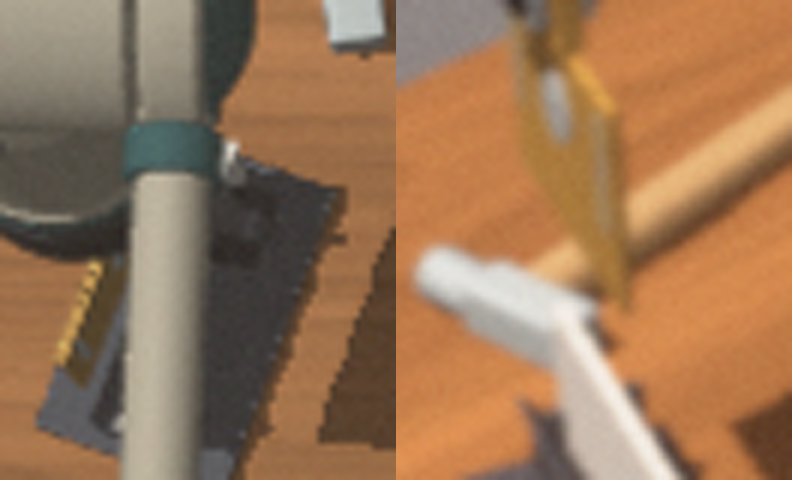

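```bash
python3 - <<'E'
from meas import *
p=np.array([.5912,.0505,.2594]);u=np.array([np.cos(np.radians(-20.5)),np.sin(np.radians(-20.5)),0]);n=np.array([-u[1],u[0],0])
for nm,c,z in(("foot near",-.055,-.0888),("shoulder near",-.055,-.0068)):
  for w in(-.0025,.0025):
    P=p+u*c+n*w+[0,0,z]
    print(nm,w,"top",((T.proj(P)-[225,150]+.5)*6-.5).round(),"side",((S.proj(P)-[190,150]+.5)*6-.5+[396,0]).round())
E
```

```text
foot near -0.0025 top [ 91. 387.] side [631. 305.]
foot near 0.0025 top [ 79. 382.] side [618. 309.]
shoulder near -0.0025 top [ 70. 363.] side [618. 105.]
shoulder near 0.0025 top [ 57. 359.] side [604. 108.]
```

The pictures show the plate upright in the hand. Its near foot corner is at side-crop (628,308), against (618..631,307) predicted, so the grasp is as planned. Lowering.

apply_moves(
  xyz=[
    [0.003,0.001,0.116],
    [0.003,0.001,0.116],
    [0,0,0.1],
    [0,0,0.05],
    [0,0,0],
    [0,0,0],
  ],
  rot=[
    [0,0,0],
    [0,0,0],
    [0,0,0],
    [0,0,0],
    [0,0,0],
    [0,0,0],
  ],
  hand=[-1,-1,-1,-1,-1,-1],
)

```text
clock: 5.92
position: [0.5941, 0.0482, 0.1463]
ee_rot: [-0.0, 0.984, -0.179, 0.001]
contact_force: [0.5, -0.9, -3.9]
width: 0.0093
gripper_force: 59.9
```

apply_moves(
  xyz=[
    [-0.003,0.005,0],
    [0,0.005,0],
    [0,0,0],
  ],
  rot=[
    [0,0,0],
    [0,0,0],
    [0,0,0],
  ],
  hand=[-1,-1,-1],
)

```text
clock: 6.3
position: [0.5912, 0.0454, 0.1453]
ee_rot: [0.0, 0.984, -0.179, 0.0]
contact_force: [0.0, 0.3, -4.3]
width: 0.0094
gripper_force: 60.0
```

apply_moves(
  xyz=[
    [0,0.004,0],
    [0,0,0],
    [0,0,0],
  ],
  rot=[
    [0,0,0],
    [0,0,0],
    [0,0,0],
  ],
  hand=[-1,-1,-1],
)

```text
clock: 6.68
position: [0.5907, 0.0444, 0.1449]
ee_rot: [0.0, 0.984, -0.179, 0.0]
contact_force: [0.0, -0.6, -3.6]
width: 0.0093
gripper_force: 60.0
```

apply_moves(
  xyz=[
    [0,0.004,0],
    [0,0,0],
    [0,0,0],
  ],
  rot=[
    [0,0,0],
    [0,0,0],
    [0,0,0],
  ],
  hand=[-1,-1,-1],
)

```text
clock: 7.05
position: [0.5904, 0.0436, 0.1449]
ee_rot: [-0.0, 0.984, -0.179, 0.0]
contact_force: [1.3, 1.6, -3.7]
width: 0.0097
gripper_force: 60.0
```

apply_moves(
  xyz=[
    [0,0.004,0],
    [0,0,0],
    [0,0,0],
  ],
  rot=[
    [0,0,0],
    [0,0,0],
    [0,0,0],
  ],
  hand=[-1,-1,-1],
)

```text
clock: 7.42
position: [0.5903, 0.0432, 0.1449]
ee_rot: [-0.001, 0.984, -0.179, 0.0]
contact_force: [1.6, 5.3, -5.0]
width: 0.0088
gripper_force: 59.9
```

apply_moves(
  xyz=[
    [0,-0.006,0],
    [0,0,0.03],
    [0,0,0.03],
    [0,0,0],
  ],
  rot=[
    [0,0,0],
    [0,0,0],
    [0,0,0],
    [0,0,0],
  ],
  hand=[-1,-1,-1,-1],
)

```text
clock: 7.92
position: [0.59, 0.0438, 0.1257]
ee_rot: [0.0, 0.984, -0.179, -0.001]
contact_force: [0.4, 1.9, -4.7]
width: 0.0091
gripper_force: 60.0
```

apply_moves(
  xyz=[
    [0,0,0.02],
    [0,0,0.02],
    [0,0,0],
  ],
  rot=[
    [0,0,0],
    [0,0,0],
    [0,0,0],
  ],
  hand=[-1,-1,-1],
)

```text
clock: 8.3
position: [0.5902, 0.0438, 0.1142]
ee_rot: [0.0, 0.984, -0.179, -0.0]
contact_force: [1.4, 2.2, -4.1]
width: 0.0093
gripper_force: 60.0
```

apply_moves(
  xyz=[
    [0,-0.001,0.018],
    [0,0,0.018],
    [0,0,0],
    [0,0,0],
  ],
  rot=[
    [0,0,0],
    [0,0,0],
    [0,0,0],
    [0,0,0],
  ],
  hand=[-1,-1,-1,-1],
)

```text
clock: 8.8
position: [0.5902, 0.044, 0.1039]
ee_rot: [0.0, 0.984, -0.179, -0.0]
contact_force: [0.3, -0.1, -3.7]
width: 0.0091
gripper_force: 60.1
```

apply_moves(
  xyz=[
    [0,0,0.007],
    [0,0,0],
    [0,0,0],
  ],
  rot=[
    [0,0,0],
    [0,0,0],
    [0,0,0],
  ],
  hand=[-1,-1,-1],
)

```text
clock: 9.18
position: [0.5905, 0.044, 0.102]
ee_rot: [0.0, 0.984, -0.179, -0.0]
contact_force: [-0.5, -0.2, -4.1]
width: 0.009
gripper_force: 60.1
```

apply_moves(
  xyz=[
    [0,0,0.004],
    [0,0,0.003],
    [0,0,0],
  ],
  rot=[
    [0,0,0],
    [0,0,0],
    [0,0,0],
  ],
  hand=[-1,-1,-1],
)

```text
clock: 9.55
position: [0.5906, 0.0441, 0.1008]
ee_rot: [0.0, 0.984, -0.179, 0.0]
contact_force: [-2.9, 0.3, 4.1]
width: 0.0091
gripper_force: 61.3
```

apply_moves(
  xyz=[
    [0,0,0],
    [0,0,0],
    [0,0,0],
    [0,0,0],
    [0,0,-0.1],
    [0,0,-0.2],
    [0,0,-0.2],
    [0,0,0],
  ],
  rot=[
    [0,0,0],
    [0,0,0],
    [0,0,0],
    [0,0,0],
    [0,0,0],
    [0,0,0],
    [0,0,0],
    [0,0,0],
  ],
  hand=[0,0,0,0,0,0,0,0],
)

```text
clock: 10.55
position: [0.5938, 0.0441, 0.2559]
ee_rot: [-0.001, 0.984, -0.179, 0.006]
contact_force: [-0.2, 0.0, -1.0]
width: 0.0428
gripper_force: 0.0
```

```bash
python3 plan.py .5216,-.2398,.25,6.2 .5216,-.2398,.19,6.2,.04
```

```text
xyz [[0.022, 0.194, 0.003], [0.003, 0.195, 0.003], [-0.015, 0.195, 0.003], [-0.033, 0.192, 0.004], [-0.051, 0.189, 0.004], [0.0, 0.0, 0.1], [0.0, 0.0, 0.1]] 
rot [[-0.0, -0.002, -0.089], [-0.0, -0.002, -0.089], [-0.0, -0.002, -0.089], [-0.0, -0.002, -0.089], [-0.0, -0.002, -0.089], [0.0, 0.0, 0.0], [0.0, 0.0, 0.0]] 7
```

apply_moves(
  xyz=[
    [0.018,0.194,0],
    [0.003,0.195,0],
    [-0.015,0.195,0],
    [-0.033,0.192,0],
    [-0.051,0.189,0],
    [0,0,0],
    [0,0,0],
  ],
  rot=[
    [0,0,-0.089],
    [0,0,-0.089],
    [0,0,-0.089],
    [0,0,-0.089],
    [0,0,-0.089],
    [0,0,0],
    [0,0,0],
  ],
  hand=[0.7,0.7,0.7,0.7,0.7,0.7,0.7],
)

```text
clock: 11.42
position: [0.5165, -0.2387, 0.249]
ee_rot: [-0.001, 0.999, 0.052, -0.001]
contact_force: [-0.2, 0.3, -0.3]
width: 0.0728
gripper_force: 0.0
```

```bash
python3 - <<'E'
from rig import *
import cv2,numpy as np,pickle
def c(im,x,y,w,h,k): return cv2.resize(im[y:y+h,x:x+w],None,fx=k,fy=k,interpolation=cv2.INTER_CUBIC)
T=get_image("top");S=get_image("side");t,s=T["pixels"],S["pixels"]
cv2.imwrite("pics/g.png",np.hstack([c(s,190,170,66,95,6),c(s,300,125,66,95,6)])[...,::-1])
print(status.get_state()["position"],status.get_state()["contact_force"])
from meas import *
p=np.array([.5906,.0441,.1008]);u=np.array([np.cos(np.radians(-20.5)),np.sin(np.radians(-20.5)),0])
for cc,z in((-.055,.094),(.055,.094),(0,.136)): print(((S_:=Cam(S)).proj(np.r_[p[:2]+u[:2]*cc,z])*6-[190*6,170*6]).round())
E
python3 plan.py .5216,-.2398,.18,6.2
```

```text
[ 0.5170209  -0.23775514  0.24943954] [-0.05104451 -0.33497151 -0.06574961]
xyz [[0.007, 0.004, 0.116], [0.007, 0.004, 0.116]] 
rot [[-0.001, 0.0, -0.001], [-0.001, 0.0, -0.001]] 2Traceback (most recent call last):
  File "<stdin>", line 9, in <module>
  File "h.py", line 6, in __init__
    s.px=im["pixels"];s.f=s.px.shape[0]/2/np.tan(np.radians(im["fovy"])/2)
         ~~^^^^^^^^^^
TypeError: 'Cam' object is not subscriptable
```

View pics/g.png

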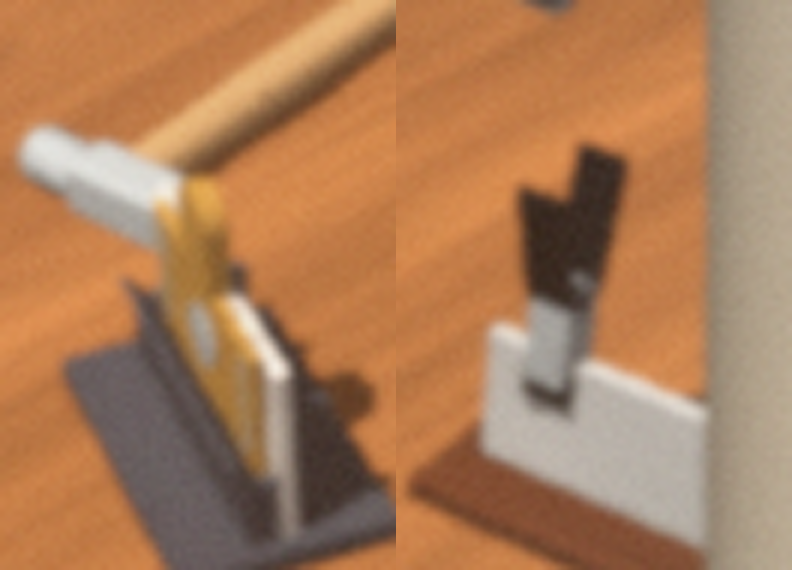

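The side picture shows the plate seated along the board, with its crown at (205,200) in the left crop and its shoulders slightly above the board. The clamp is untouched on its rail, handles at (575,200) in the right crop. Descending on the handles.

apply_moves(
  xyz=[
    [0.007,0.004,0.13],
    [0.007,0.004,0.13],
    [0,0,0.07],
    [0,0,0.07],
    [0,0,0],
    [0,0,0],
  ],
  rot=[
    [0,0,0],
    [0,0,0],
    [0,0,0],
    [0,0,0],
    [0,0,0],
    [0,0,0],
  ],
  hand=[0.7,0.7,0.7,0.7,0.7,0.7],
)

```text
clock: 12.28
position: [0.5222, -0.2405, 0.1307]
ee_rot: [0.0, 0.999, 0.054, 0.001]
contact_force: [0.6, 0.0, 0.5]
width: 0.0729
gripper_force: 0.0
```

```bash
python3 - <<'E'
from rig import *
import cv2,numpy as np,pickle
def c(im,x,y,w,h,k): return cv2.resize(im[y:y+h,x:x+w],None,fx=k,fy=k,interpolation=cv2.INTER_CUBIC)
T=get_image("top");S=get_image("side");t,s=T["pixels"],S["pixels"]
cv2.imwrite("pics/i.png",np.hstack([c(t,335,185,66,80,6),c(s,300,125,66,80,6)])[...,::-1])
print(status.get_state()["position"],status.get_state()["contact_force"])
E
```

```text
[ 0.52226019 -0.24110461  0.13116241] [-0.33617802 -0.82838039 -0.11504011]
```

View pics/i.png

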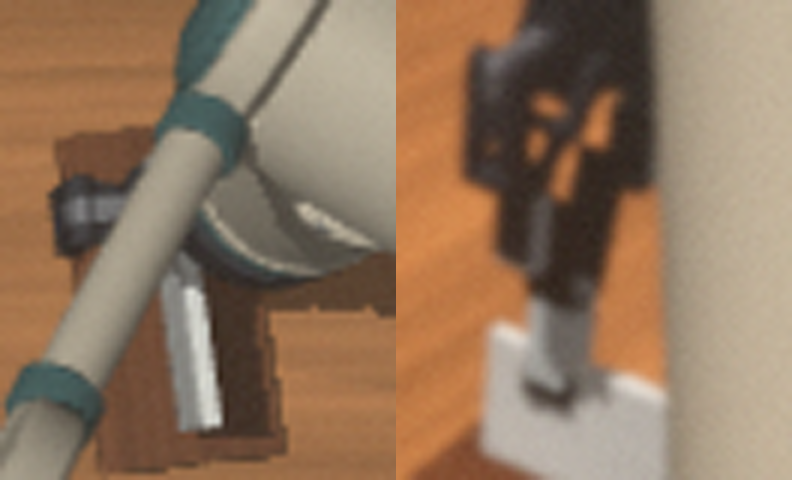

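The front finger tip is at side-crop (525,265), straddling the handles above the hinge (580,290), with no contact force. Squeezing now.

apply_moves(
  xyz=[
    [0,0,0],
    [0,0,0],
    [0,0,0],
    [0,0,0],
    [0,0,0],
    [0,0,0],
  ],
  rot=[
    [0,0,0],
    [0,0,0],
    [0,0,0],
    [0,0,0],
    [0,0,0],
    [0,0,0],
  ],
  hand=[-1,-1,-1,-1,-1,-1],
  force=35,
)

```text
clock: 13.12
position: [0.5213, -0.2412, 0.1298]
ee_rot: [0.0, 0.999, 0.053, -0.0]
contact_force: [-0.6, -0.2, -0.9]
width: 0.0217
gripper_force: 39.7
```

apply_moves(
  xyz=[
    [0,0,-0.05],
    [0,0,-0.15],
    [0,0,-0.15],
    [0,0,-0.1],
    [0,0,0],
    [0,0,0],
  ],
  rot=[
    [0,0,0],
    [0,0,0],
    [0,0,0],
    [0,0,0],
    [0,0,0],
    [0,0,0],
  ],
  hand=[-1,-1,-1,-1,-1,-1],
)

```text
clock: 13.88
position: [0.5208, -0.2408, 0.2644]
ee_rot: [-0.0, 0.999, 0.053, -0.0]
contact_force: [-0.5, 0.3, -0.7]
width: 0.0214
gripper_force: 39.8
```

```bash
python3 - <<'E'
from rig import *
import cv2,numpy as np,pickle
def c(im,x,y,w,h,k): return cv2.resize(im[y:y+h,x:x+w],None,fx=k,fy=k,interpolation=cv2.INTER_CUBIC)
S=get_image("side");s=S["pixels"];p=status.get_state()["position"]
cv2.imwrite("pics/j.png",c(s,285,80,80,120,5)[...,::-1])
import h
C=h.Cam(S);u=np.array([np.cos(np.radians(6.2)),np.sin(np.radians(6.2)),0]);n=np.array([-u[1],u[0],0])
print(p,status.get_state()["contact_force"])
# clamp model relative to TCP: hinge 25.5 mm below the TCP, pad bottoms 75.5 mm below
for a in(-.012,.012):
  for l in(.013,-.013): print(a,l,((C.proj(p+u*a+n*l-[0,0,.0755])-[285,80]+.5)*5).round())
E
```

```text
[ 0.52056474 -0.24068152  0.26368615] [-0.31400315  0.16586083 -1.39662747]
-0.012 0.013 [240. 344.]
-0.012 -0.013 [270. 322.]
0.012 0.013 [198. 328.]
0.012 -0.013 [229. 307.]
```

View pics/j.png

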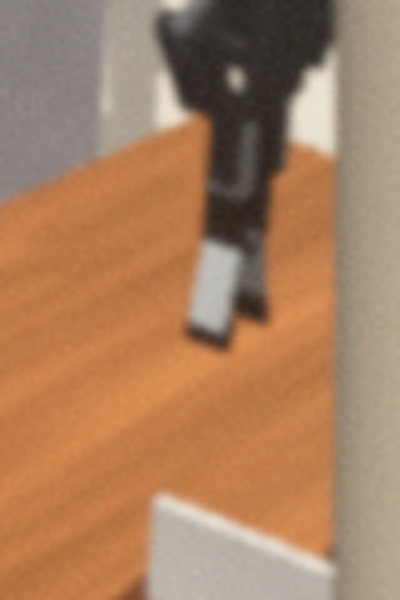

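The picture shows the clamp held open off its rail. Its pad bottoms are at crop (207,342) and (255,310), where predicted, and its axis is in line with the tool.

```bash
python3 plan.py .5566,.0533,.264,-20.5,.05 .5566,.0533,.195,-20.5,.035
```

```text
xyz [[0.037, -0.16, -0.0], [0.025, -0.163, -0.0], [0.012, -0.164, -0.0], [-0.001, -0.165, -0.0], [-0.013, -0.164, -0.0], [-0.026, -0.162, -0.0], [0.0, 0.0, 0.115], [0.0, 0.0, 0.115]] 
rot [[-0.0, 0.0, 0.074], [-0.0, 0.0, 0.074], [-0.0, 0.0, 0.074], [-0.0, 0.0, 0.074], [-0.0, 0.0, 0.074], [-0.0, 0.0, 0.074], [0.0, 0.0, 0.0], [0.0, 0.0, 0.0]] 8
```

apply_moves(
  xyz=[
    [0.037,-0.16,0],
    [0.025,-0.163,0],
    [0.012,-0.164,0],
    [-0.001,-0.165,0],
    [-0.013,-0.164,0],
    [-0.026,-0.162,0],
    [0,0,0],
    [0,0,0],
  ],
  rot=[
    [0,0,0.074],
    [0,0,0.074],
    [0,0,0.074],
    [0,0,0.074],
    [0,0,0.074],
    [0,0,0.074],
    [0,0,0],
    [0,0,0],
  ],
  hand=[-1,-1,-1,-1,-1,-1,-1,-1],
)

```text
clock: 14.92
position: [0.5569, 0.0526, 0.2636]
ee_rot: [0.001, 0.984, -0.178, -0.001]
contact_force: [-0.2, 0.1, -0.1]
width: 0.0211
gripper_force: 39.7
```

apply_moves(
  xyz=[
    [0,0,0.1],
    [0,0,0.1],
    [0,0,0],
    [0,0,0],
  ],
  rot=[
    [0,0,0],
    [0,0,0],
    [0,0,0],
    [0,0,0],
  ],
  hand=[-1,-1,-1,-1],
)

```text
clock: 15.42
position: [0.5582, 0.0518, 0.2057]
ee_rot: [0.0, 0.984, -0.179, 0.001]
contact_force: [0.3, -0.7, -0.4]
width: 0.0213
gripper_force: 39.7
```

```bash
python3 plan.py .5566,.0533,.1495,-20.5,.02; python3 - <<'E'
from rig import *
print(status.get_state()["position"],status.get_state()["ee_rot"])
E
```

```text
xyz [[-0.002, -0.001, 0.062], [-0.002, -0.001, 0.062], [-0.002, -0.001, 0.062]] 
rot [[-0.0, -0.0, -0.001], [-0.0, -0.0, -0.001], [-0.0, -0.0, -0.001]] 3
[0.55817233 0.05177582 0.20567596] [ 7.15969501e-05  9.83797915e-01 -1.79280008e-01  5.79321092e-04]
```

apply_moves(
  xyz=[
    [-0.003,-0.001,0.05],
    [-0.002,-0.001,0.05],
    [0,0,0.03],
    [0,0,0],
  ],
  rot=[
    [0,0,0],
    [0,0,0],
    [0,0,0],
    [0,0,0],
  ],
  hand=[-1,-1,-1,-1],
)

```text
clock: 15.92
position: [0.5557, 0.0539, 0.1647]
ee_rot: [0.0, 0.984, -0.179, -0.001]
contact_force: [-0.2, 0.3, -1.0]
width: 0.0217
gripper_force: 39.7
```

apply_moves(
  xyz=[
    [0,0,0.03],
    [0,0,0.017],
    [0,0,0],
    [0,0,0],
  ],
  rot=[
    [0,0,0],
    [0,0,0],
    [0,0,0],
    [0,0,0],
  ],
  hand=[-1,-1,-1,-1],
)

```text
clock: 16.42
position: [0.5566, 0.0538, 0.152]
ee_rot: [0.0, 0.984, -0.179, 0.0]
contact_force: [-0.5, -1.0, -0.5]
width: 0.0217
gripper_force: 39.7
```

apply_moves(
  xyz=[
    [0,0.001,0.009],
    [0,0,0],
    [0,0,0],
  ],
  rot=[
    [0,0,0],
    [0,0,0],
    [0,0,0],
  ],
  hand=[-1,-1,-1],
)

```text
clock: 16.8
position: [0.5563, 0.0535, 0.1491]
ee_rot: [0.0, 0.984, -0.179, 0.0]
contact_force: [0.2, 0.5, -0.7]
width: 0.0212
gripper_force: 39.7
```

apply_moves(
  xyz=[
    [0,0,0],
    [0,0,0],
    [0,0,0],
    [0,0,0],
    [0,0,0],
    [0,0,0],
    [0,0,0],
    [0,0,0],
  ],
  rot=[
    [0,0,0],
    [0,0,0],
    [0,0,0],
    [0,0,0],
    [0,0,0],
    [0,0,0],
    [0,0,0],
    [0,0,0],
  ],
  hand=[-0.35,-0.2,-0.05,0.1,0.25,0.4,0.7,0.7],
)

```text
clock: 17.8
position: [0.5563, 0.0536, 0.1491]
ee_rot: [0.0, 0.984, -0.179, 0.0]
contact_force: [0.2, 0.9, 0.2]
width: 0.0726
gripper_force: 0.0
```

Now straight up and aside, then I'll check numerically.

apply_moves(
  xyz=[
    [0,0,-0.08],
    [0,0,-0.15],
    [0,0,-0.2],
    [0,-0.0,-0.1],
    [-0.1,-0.15,0],
    [-0.1,-0.15,0],
    [0,0,0],
    [0,0,0],
  ],
  rot=[
    [0,0,0],
    [0,0,0],
    [0,0,0],
    [0,0,0],
    [0,0,0],
    [0,0,0],
    [0,0,0],
    [0,0,0],
  ],
  hand=[0.7,0.7,0.7,0.7,0.7,0.7,0.7,0.7],
)

```text
clock: 18.8
position: [0.5317, 0.1587, 0.308]
ee_rot: [0.0, 0.984, -0.178, 0.0]
contact_force: [-0.8, -0.1, -0.0]
width: 0.0727
gripper_force: 0.0
```

```bash
python3 - <<'E'
from rig import *
import numpy as np,cv2,h
S=get_image("side");C=h.Cam(S);print(status.get_state()["position"],status.get_state()["contact_force"])
px=S["pixels"];g=px.mean(-1)
u=np.array([.937,-.35,0]);n=np.array([.35,.937,0]);c=np.array([.5564,.0536,.1235])
# predicted: hinge, handle tops (±23 mm), pads of the -x(stand) side i.e. side nearest camera
for nm,l,z in(("hinge",0,0),("topA",.022,.058),("topB",-.022,.058),("jaw front",.008,-.04),("mid handle A",.015,.035),("mid handle B",-.015,.035)):
    q=C.proj(c+n*l+[0,0,z]);i,j=q.round().astype(int);print(nm,q.round(1),px[j-1:j+2,i-1:i+2].reshape(-1,3).mean(0).round())
# dark blob around
x0,y0=int(C.proj(c)[0])-30,int(C.proj(c)[1])-45
m=(px[y0:y0+70,x0:x0+60].max(-1)<60).astype(np.uint8)
for r in m[::2]: print("".join(".#"[v] for v in r))
print(x0,y0)
E
```

```text
[0.53194802 0.15816486 0.30795845] [-0.26085301 -0.5444723   0.07181648]
hinge [229.5 212. ] [99. 88. 83.]
topA [218.2 192.6] [133.  98.  67.]
topB [237.8 187.7] [103.  68.  42.]
jaw front [227.  227.3] [111. 100.  90.]
mid handle A [222.  200.7] [126.  89.  51.]
mid handle B [235.2 197.3] [63. 44. 32.]
............................................................
............................................................
............................................................
............................................................
............................................................
............................................................
............................................................
............................................................
............................................................
............................................................
............................................................
....................................#.......................
....................................##......................
..
[... 647 characters left out ...]
.....................
............................................................
............................................................
............................................................
............................................................
............................................................
............................................................
............................................................
............................................................
............................................................
............................................................
............................................................
199 167
```

```bash
python3 - <<'E'
from rig import *
import numpy as np,cv2
for nm,box in(("side",(205,175,255,250)),("top",(225,165,290,235))):
    px=get_image(nm)["pixels"];x0,y0,x1,y1=box;h=cv2.cvtColor(px,cv2.COLOR_RGB2HSV).astype(int)
    print(nm,x0,y0)
    for y in range(y0,y1):
        s=""
        for x in range(x0,x1):
            H,Sa,V=h[y,x]
            s+="#" if V<80 else "W" if Sa<60 and V>150 else "g" if Sa<80 else "y" if H>=15 and Sa>110 else "."
        print(y,s)
E
```

```text
side 205 175
175 ..................................yyyyyyyyyyyyy...
176 .................................yyyyyyyyyyyy.y...
177 ...............................yyyyyyyyyyy.y......
178 ..............................yyyyyyyyyyyyyy......
179 .............................yyyyyyyyyyyy.........
180 ...........................yyyyyyyyyyy.y..........
181 ..........................yyyyyyyyyyy.............
182 .........................yyyyyyyyyyy.y.y..........
183 ......................yyyyyyyyyyy.................
184 .....................yyyyyyyyyyy.y................
185 ....................yyyyyyyyyy....................
186 ...................yyyyyyyyy.....y................
187 .................yyyyyyyyyyy......................
188 ................yyyyyyyyyyy...##..................
189 ...............yyyyyyyyyyy.yy####.................
190 .............yyyyyyyyyyyy....####.................
191 ..............yyyyyyyyy......####.................
192 ...........y..yyyyyyyy.y....#####.................
193 .gg.....yyyy...yyyyyyy.y....#####.................
194 WWWWWg.yyyyyy...yyyy.........###......
[... 7249 characters left out ...]

225 ..................ggggggggggggg#########..........yy...........y.
226 ....................ggggggggggggggggg###..........y..............
227 .......................gggggggggggggggg#.....y..............y....
228 ..........................ggggggggggggg#.....y.y........y........
229 .............................ggggggggg#......................yy..
230 ...............................ggggggg.........................y.
231 ..................................ggg#..................y........
232 ............................................................y.y..
233 ...........................................................y.....
234 .................................................................
```

```bash
python3 - <<'E'
from rig import *
import numpy as np,h
S=get_image("side");T=get_image("top");C=h.Cam(S);D=h.Cam(T)
u=np.array([.937,-.35,0]);n=np.array([.35,.937,0]);c=np.array([.5564,.0536,.1235])
for l,z in((.0245,.059),(-.0245,.059)):
  for a in(-.012,.012): print(l,a,C.proj(c+n*l+u*a+[0,0,z]).round(1),D.proj(c+n*l+u*a+[0,0,z]).round(1))
V=S["pixels"].max(-1)
for y in range(184,216):print(y,*["%3d"%v for v in V[y,211:243]])
V=T["pixels"].max(-1)
for y in range(192,216):print(y,*["%3d"%v for v in V[y,232:262]])
E
```

```text
0.0245 -0.012 [218.9 195.5] [233.6 207.1]
0.0245 0.012 [215.1 189.5] [237.2 197.5]
-0.0245 -0.012 [241. 190.] [253.3 214.3]
-0.0245 0.012 [236.9 184.1] [257.  204.7]
184 188 184 190 187 187 189 193 191 192 191 192 195 198 200 207 213 225 231 232 231 231 228 222 205 197 189 176 160 148 134 127 113
185 186 188 186 187 189 187 192 193 195 192 193 196 200 210 220 229 231 231 231 229 226 218 199 170 158 157 153 139 130 117 112 106
186 183 186 186 188 187 190 195 193 194 195 194 204 214 225 230 231 234 229 227 224 218 203 168 131 112 122 124 123 116 111 111 118
187 185 188 192 189 192 192 192 191 196 200 207 219 228 231 232 231 228 225 219 212 203 182 150 102  82  94 107 110 107 115 126 143
188 191 189 191 191 192 191 188 193 197 211 223 231 231 232 230 229 226 216 206 193 177 161 125  91  65  72  90  99 114 129 156 178
189 191 187 192 192 185 179 174 191 208 224 229 233 230 230 225 218 215 200 187 172 154 132 106  75  62  66  78 102 132 161 185 195
190 189 191 191 188 180 159 151 185 217 230 231 230 228 224 216 210 195 182 164 152 137 120  91  73  63  60  73 107 152 182 197 201
191 192 19
[... 5565 characters left out ...]
  81  75  72  71  93  87  80 105  72  47  47  62  73  59  60  63  64  61  64  62
211 172 161 101  96  96  97  95  98  96  94  90  67  57  58  89  74  89  98  41  49  54  70  64  63  60  62  61  59  57  59
212 162 154 103  96  95  97  97  96  96  95  84  65  53  73 102 107 115  90  47  61  67  72  61  62  59  58  62  61  63  63
213 167 136  93  94  95  95  94  97  96  93  80  58  69  93 107 114 117 110  59  64  78  65  62  60  63  61  62  61  60  64
214 163 107  95  94  96  98  96  96  97  87  71  62  81 102 103 120 117 104  67  51  68  59  63  62  59  60  61  59  61  62
215 163 103  97  94  95  93  96  97  95  84  59  70  92 100 102 119 114  99  83  67  65  59  66  58  60  64  60  60  59  60
```

The numeric check agrees with the intended pose. The clamp's handles run from side px (217,190) and (236,188) to the hinge near (229,211), symmetric about the predicted axis, so it is upright and biting beside the crown. The arm is clear.

```bash
python3 -c "
from rig import job; print(job.sign_off())"
```

```text
the job is handed in; nothing more can be done
None
```

I stood the wide plate fully down in the stand's pocket, clipped the clamp over plate and board beside the crown, and handed the job in at about 19 s; the placing checked out in the camera images, but sign-off returned no verdict and I had no reading of the bite force.

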